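Park and lock the instrument turntable

ROBOT

A 7-joint arm with a two-finger parallel gripper is mounted at the origin on the work surface. World frame = base frame: x ahead of the robot, y to its left, z up, the work surface at z = 0. Lengths are in mm, angles in rad, forces in N, time in s.
With the tool pointing down it reaches from about 400 to 850 mm from the base axis. Payload 4.4 kg.
Tool frame: the origin (TCP) lies on the mounting face of the last link; the fingertips stand 199 mm ahead of it and the grasp point (between the pads) lies env.tcp_to_grasp ahead of it (env.tcp_to_grasp is the distance from the TCP to the grasp point, in mm); x points along the fingers, z is the direction in which the jaws open and shut, and the axes are right-handed (so a half turn about x gives the same grasp; the last joint's range is limited). The gripper opens to 94 mm and grips with 3 to 60 N. Pads are 16 mm wide; open, the fingers measure 119 mm over their backs; the gripper's body (75 mm by 177 mm) begins 78 mm behind the grasp point.
Start: joints at [-1.198, 0.628, 0.038, 1.517, -0.027, 0.996, -0.02], TCP at [276.139, 588.441, 404.678] pointing down, gripper open.
Joint ranges: [-3.06, 3.06], [-0.37, 2.12], [-1.25, 1.32], [0.18, 2.47], [-1.1, 4.24], [0.23, 1.98], [-2.94, 2.94]. Speed limits (rad/s): [2.57, 2.57, 3.14, 3.14, 3.14, 3.14, 3.14].

INTERFACE

Orientations are given as a 3x3 rotation matrix whose columns are the frame's x, y, z axes.
In Python, from workcell import env gives the robot as it stands. The module is installed in compiled form; this text tells all that it offers.
- The arm moves only by the tool send_rows, never from a script. Its argument "targets" is a list of rows, each an object of numbers: "x", "y", "z": the shift along the world's x, y, z in units of 0.15 m (1.0 is 0.15 m); "wx", "wy", "wz": the turn, a rotation vector about the world's x, y, z in units of 120 degrees (1.0 is 120 degrees); "gripper": the closure, from -1 (fully open) to 1 (shut). In form: [{"x": .., "y": .., "z": .., "wx": .., "wy": .., "wz": .., "gripper": ..}, ...]. A call has 1 to 12 rows; each row is the pose to reach, as a shift and turn from the pose commanded when the call began; what a row does not reach only later rows make up. A row lasts 1/10 s, in which the tool goes at most 50 mm and 8.59 degrees, less where a joint would pass 70% of its speed; a pose out of reach is approached as far as the arm can. A call with a number of a shift or a turn outside -1 to 1 is refused whole. A call with a gripper value outside its range is refused whole. The fingers move at their own pace and stop on an object; "squeeze" is the grip in N (left out, the last holds). Time passes only in rows, so rows that repeat a pose let the fingers close. It gives the time, the measured TCP pose, the force and the opening at its end, in the units of the state.
- env.state(): the state, without advancing time (a new reading comes with each control period).
- env.get_image(name): name is "scene" or "top" or "wrist"; returns a dict with "image" (420x560x3 uint8, red, green, blue), "depth" (420x560 float32, mm along the optical axis (not along the pixel's ray), 0 where there is no reading), "camera_matrix" (3x3 intrinsics, pixels), "k1" (the pictures are not rectified: a ray, as slopes to the right and down, at radius r is drawn at 1 + k1 r^2 times it, then the intrinsics apply), "eye" and "attitude" of the camera in the world. Camera axes: x right, y up, looking along -z (the intrinsics and any distortion apply to the point x, -y, -z); pixel columns grow to the right and rows downward; lengths in mm; the calibration is good to about 2 mm. A picture is of the moment at which its call begins.
- env.hand_in(): hands the job in, once; it reports no verdict.
Trained networks look in a picture, given as the dict that the camera call returned (one of the last four; its "shot" number tells which), for a name from the list of things; names that differ only in an ending like _2 or _b are one class to them, and where a whole thing is asked for, a point or a joint stands for the part that bears it (a point fixed in the world has none). Each returns a list of dicts, best first, with "conf" (0 to 1); they miss things now and then, are a little off and sometimes report something else, mostly with a low value. They report only what shows in the picture. A call takes as long as a camera call.
- env.boxes_of(picture, label): "location" ([x, y, z] in mm, in world coordinates, good to about 4 mm: the middle of the surface that is visible of it).
- env.spot_point(picture, label): "location" ([x, y, z] in mm, in world coordinates, good to about 4 mm: a listed point, or the origin of a listed thing).
The state is a dict: "clock": time; "joints": joint angles; "qvel": joint speeds; "tau": joint torques, N m; "tcp_pos": TCP position; "ee_rot": TCP orientation; "force": force on the tool from outside, world axes, zero at the start; "ft_torque": the same for the moment, N m; "opening": opening from 0.0 (shut) to 1.0 (fully open).
Only numpy, scipy, OpenCV 4.12 (cv2) and the standard library are available. Lean on these libraries where they do the work, as an engineer would, in place of code of your own. Each camera call takes 0.05 s, during which the arm holds its last target.

TASK

Using the fingertips only, gently push the upright peg on the white turntable round until the table rests against its stop pin, then hold the spring catch plate down with one fingertip while the other fingertip slides the bolt fully home into the slot of the table's keeper, keeping the catch held down until the bolt is home. Then let go, so that the catch springs back up and locks the bolt, and take the hand clear. Do not grip or lift anything, and leave the instrument standing on the table and the things lying round about where they are.

Things in the scene. Friction and masses are not known exactly. Their poses are not given: they have to be found in the camera images.
- stand: Fixed cast base of the turntable. Origin: on the table's vertical turning axis, at bench height; z up. The table is a white graduated disc, 220 mm across, its top 42 mm above the bench. The lock lies on the base's own -y side: the bolt's centre line is the base's y axis (x = 0), and its drawn-back handle stands at y = -222 mm.
- turntable (a joint): Angle of the turntable, rad; it stays where it is left (about 2 N at the peg moves it). 0: against its stop pin, the 26 mm keeper slot in front of the 20 mm wide bolt, which enters within about 0.05 rad. Grows clockwise seen from above, to 1.05; starts at 0.35 to 0.85.
- peg_top (a point): Centre of the top of the table's upright steel turning peg, 12 mm in diameter, 40 mm tall, its top 82 mm above the bench, 88 mm from the turning axis. At joint value q it lies at x = -88 cos q, y = +88 sin q mm in the base's frame.
- bolt (a joint): Travel of the flat steel bolt, m. 0: drawn back; 0.030: fully home in the keeper slot. Moves along the base's own +y, stiffly (2 to 3 N), and stays where left. The nose of the catch blocks it at 0 until the catch is pressed, and can drop into its second notch once the bolt is beyond 0.0265.
- bolt_handle (a point): Middle of the top edge of the bolt's turned-up handle: an upright steel tab 28 mm wide (along the base's x), 6 mm thick (along y), 30 to 66 mm above the bench; moves with the bolt. Its -y face is the one to push. Around it the bolt's top is 30 mm high; low guide straps (35 mm) stand 58 mm behind and 71 mm ahead of the drawn-back handle.
- catch (a joint): Angle of the spring catch, rad. 0: up, nose in a notch of the bolt; nose clear of the bolt beyond 0.17; 0.35: fully down on its rubber stop. Springs back up when let go. At the middle of the plate it takes about 4 N at first, 8 N fully down. Its pivot lugs, just beyond both ends of the plate and 20 mm from the bolt's line, are 48 mm high.
- catch_plate (a point): Middle of the top of the catch's ribbed thumb plate, 82 mm long along the bolt, 28 mm wide; a rocker whose pin lies 28 mm from here towards the bolt, 42 mm high. Up: this point is 48 mm to the base's -x side of the bolt's line, beside the drawn-back handle, 48 mm high, outer edge tilted 10 deg up; fully down: 38 mm high. A fingertip may slide along it while pressing.
- instrument: Loose black round-cased dial instrument, 84 mm across, 54 mm tall, standing face up in the middle of the turntable. Origin: centre of its underside. To be left standing there (it turns with the table).
- spare_gauge: Loose round gauge, 64 mm across, 36 mm tall, on the bench near the lock. Origin: centre of its underside. Leave alone.
- screwdriver: Loose screwdriver, 170 mm long, lying on the bench. Leave alone.
- spanner: Loose open-ended spanner, 150 mm long, lying on the bench. Leave alone.
- clamp_ring: Loose aluminium ring, 92 mm across, 12 mm tall, on the bench. Origin: centre of its underside. Leave alone.
- fitting: Loose brass pipe fitting, 40 mm tall, 27 mm across, standing on the bench. Origin: centre of its underside. Leave alone.
- parts_dish: Loose steel dish, 80 mm across, 22 mm tall, on the bench. Origin: centre of its underside. Leave alone.

How it is judged:
By the outcome, as a careful person would: the job done as asked, in the order asked, and still so for the second after the job is handed in, with the robot touching nothing.
It also fails if it takes over 48 s, if anything falls off the work surface, if the arm or the gripper's body presses on something with over 40 N, if the wrist force passes 120 N, or if a joint passes its speed limit or range.

## Working session

There is one attempt and no reset: what is moved stays moved. The work goes in short steps, Python scripts to look and compute and a tool call to move; the robot and the scene stay as the last step left them, time stands still between calls to the robot, and variables do not carry over. Pictures are saved under pics/ and viewed, and the job is handed in when it is done.

Besides the shell and the picture viewer there is one more tool, called after "Emit:" by a JSON object that holds its "api" and its "payload", one argument or row to a line. send_rows: Moves the arm, as the interface text tells. Shifts and turns lie within -1 to 1; 1 stands for 0.15 m of shift or 120 degrees of turn. Its arguments: {"type":"object","properties":{"targets":{"type":"array"},"squeeze":{"type":"number"}},"required":["targets"]}

```bash
mkdir -p pics; cat > h.py <<'E'
from workcell import env
import numpy as np, cv2
def snap(n,f):
    p=env.get_image(n); cv2.imwrite(f'pics/{f}.png',p['image'][:,:,::-1]); return p
def st():
    s=env.state(); print('t',s['clock'],'tcp',np.round(s['tcp_pos'],1),'F',np.round(s['force'],1),'op',s['opening']); return s
def pix2w(p,u,v,z=None):
    K=p['camera_matrix'];k1=p['k1'];a=np.array([(u-K[0,2])/K[0,0],(v-K[1,2])/K[1,1]])
    b=a.copy()
    for _ in range(20): b=a/(1+k1*(b@b))
    d=np.array(p['attitude'])@np.array([b[0],-b[1],-1.])
    e=np.array(p['eye'])
    t=(p['depth'][int(round(v)),int(round(u))] if z is None else (z-e[2])/d[2])
    return e+t*d
E
python3 - <<'E'
from h import *
s=st();print(s['ee_rot'],env.tcp_to_grasp)
for n in ['scene','top','wrist']:
    p=snap(n,n+'0'); print(n,p['eye'],p['attitude'])
    for l in ['stand','peg_top','bolt_handle','catch_plate','instrument','spare_gauge','turntable','screwdriver','fitting','parts_dish','clamp_ring','spanner']:
        for r in env.spot_point(p,l)[:2]: print(l,np.round(r['location'],1),round(r['conf'],2))
E
```

```text
t 0.0 tcp [276.  588.2 403.8] F [-0.4  0.2 -0.1] op 0.9993874965397367
[[-7.50795166e-04 -9.05291349e-01  4.24790549e-01]
 [-1.67191068e-03  4.24791211e-01  9.05289805e-01]
 [-9.99998321e-01 -3.05246455e-05 -1.83249746e-03]] 180.4
scene [1212.7281245    35.18486102  598.76106029] [[ 0.10884187 -0.62256432  0.77496266]
 [ 0.99392527  0.08094783 -0.07456547]
 [-0.01630974  0.77837081  0.62759292]]
stand [ 5.644e+02  6.020e+01 -5.000e-01] 0.92
stand [ 471.2 -152.    49. ] 0.56
peg_top [518.1 132.4  82.7] 0.61
bolt_handle [ 512.9 -155.8   67.9] 0.8
catch_plate [ 470.  -146.4   48.9] 0.67
catch_plate [ 515.4 -158.4   65.7] 0.58
instrument [565.1  57.7  41.5] 0.59
spare_gauge [ 373.3 -145.1   -1.4] 0.66Traceback (most recent call last):
  File "<stdin>", line 6, in <module>
ValueError: it knows: bolt_handle, catch_plate, clamp_ring, fitting, instrument, parts_dish, peg_top, screwdriver, spanner, spare_gauge, stand
```

```bash
python3 - <<'E'
from h import *
for n in ['scene','top','wrist']:
    p=snap(n,n+'0'); print(n,p['eye'])
    for l in ['stand','peg_top','bolt_handle','catch_plate','instrument','spare_gauge','screwdriver','fitting','parts_dish','clamp_ring','spanner']:
        for r in env.spot_point(p,l)[:2]: print(l,np.round(r['location'],1),round(r['conf'],2))
st()
E
```

```text
scene [1212.7281245    35.18486102  598.76106029]
stand [561.8  60.7  -1.3] 0.72
peg_top [520.  134.8  83.7] 0.63
bolt_handle [ 516.7 -158.7   69.1] 0.82
bolt_handle [620.9 243.    5.2] 0.52
catch_plate [ 470.1 -148.8   51.4] 0.64
instrument [564.5  58.3  41.8] 0.93
spare_gauge [ 370.5 -143.3   -1.5] 0.93
screwdriver [ 630.  -219.7    1.3] 0.86
fitting [685.5 -89.5  -0.9] 0.5
parts_dish [378.7 -17.3   4.8] 0.86
clamp_ring [619.6 242.9   3.8] 0.82
spanner [738.9  47.8   0. ] 0.69
top [483.97907716  93.26611588 834.44768857]
peg_top [517.  138.4  80. ] 0.7
bolt_handle [ 512.1 -157.5   65.9] 0.95
catch_plate [ 466.6 -147.3   46.3] 0.87
instrument [563.2  61.1  41.9] 0.66
screwdriver [ 627.1 -215.4    3.2] 0.61
screwdriver [ 3.72e+02 -2.30e+01 -1.00e-01] 0.29
fitting [683.7 -85.5  -4.2] 0.64
fitting [517.3 139.9  82.3] 0.37
parts_dish [372.4 -22.6   0.4] 0.79
spanner [742.9  46.5  -0.9] 0.55
wrist [199.97197563 623.84445135 384.98274005]
t 2.15 tcp [276.1 588.4 404.7] F [-0.1 -0.  -0.1] op 1.0000219969896191
```

View pics/scene0.png

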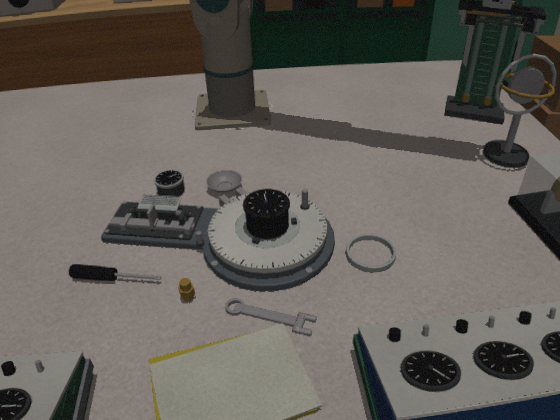

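View pics/top0.png

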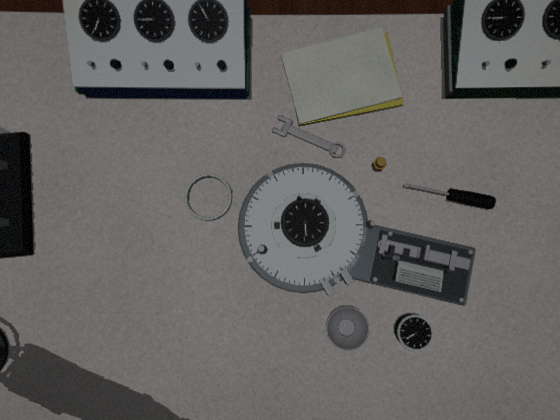

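Emit:
{"api": "send_rows", "payload": {
  "targets": [
    {"x": 0.55, "y": -0.95, "z": 0, "wz": -0.22, "gripper": 1},
    {"x": 0.55, "y": -0.95, "z": 0, "wz": -0.22, "gripper": 1},
    {"x": 0.55, "y": -0.95, "z": 0, "wz": -0.22, "gripper": 1},
    {"x": 0.55, "y": -0.95, "z": 0, "wz": -0.22, "gripper": 1}
  ],
  "squeeze": 10
}}

```text
validation failed for argument at $.ta...
```

Emit:
{"api": "send_rows", "payload": {
  "targets": [
    {"x": 0.55, "y": -0.95, "z": 0, "wz": -0.22, "gripper": 1},
    {"x": 0.55, "y": -0.95, "z": 0, "wz": -0.22, "gripper": 1},
    {"x": 0.55, "y": -0.95, "z": 0, "wz": -0.22, "gripper": 1},
    {"x": 0.55, "y": -0.95, "z": 0, "wz": -0.22, "gripper": 1}
  ]
}}

```text
validation failed for argument at $.ta...
```

Emit:
{"api": "send_rows", "payload": {
  "targets": [
    {"x": 0.55, "y": -0.92, "z": 0, "wz": -0.21, "gripper": 1},
    {"x": 0.55, "y": -0.92, "z": 0, "wz": -0.21, "gripper": 1},
    {"x": 0.55, "y": -0.92, "z": 0, "wz": -0.21, "gripper": 1},
    {"x": 0.55, "y": -0.92, "z": 0, "wz": -0.21, "gripper": 1},
    {"x": 0.55, "y": -0.92, "z": 0, "wz": -0.21, "gripper": 1}
  ]
}}

```text
validation failed for argument at $.ta...
```

```bash
python3 - <<'E'
from h import *
s=st();print(np.round(s['ee_rot'],3),np.round(s['joints'],2))
p=snap('wrist','w1'); print(p['eye'])
for l in ['stand','peg_top','instrument','bolt_handle','catch_plate']:
        for r in env.spot_point(p,l)[:2]: print(l,np.round(r['location'],1),round(r['conf'],2))
E
```

```text
t 2.15 tcp [276.1 588.4 404.7] F [-0.1 -0.  -0.1] op 1.0000219969896191
[[-0.    -0.905  0.425]
 [-0.     0.425  0.905]
 [-1.     0.    -0.   ]] [-1.2   0.63  0.04  1.52 -0.03  1.   -0.02]
[199.97199363 623.84425787 384.98364046]
```

View pics/w1.png

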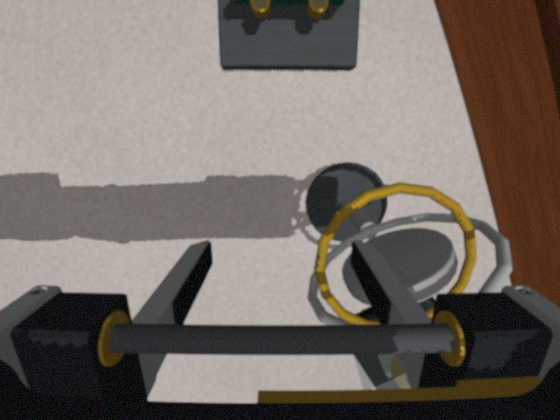

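```bash
python3 - <<'E'
from h import *
p=snap('wrist','w1b')
for u,v in [(400,188),(330,300),(475,260),(400,260),(345,200),(505,270),(180,300),(400,300)]: print(u,v,np.round(pix2w(p,u,v),0))
E
```

```text
400 188 [273. 681. 190.]
330 300 [335. 603. 189.]
475 260 [351. 716. 189.]
400 260 [321. 662. 196.]
345 200 [200. 624. 385.]
505 270 [327. 707. 240.]
180 300 [250. 549. 270.]
400 300 [288. 640. 276.]
```

Emit:
{"api": "send_rows", "payload": {
  "targets": [
    {"x": 0, "y": 0, "z": 0.1, "wx": 0, "wy": 0, "wz": 0, "gripper": -1}
  ]
}}

```text
clock: 2.6
tcp_pos: [275.8, 587.8, 417.9]
ee_rot: [[-0.002, -0.905, 0.425], [-0.004, 0.425, 0.905], [-1.0, -0.0, -0.004]]
force: [-0.6, 0.1, -0.4]
opening: 1.002
```

Emit:
{"api": "send_rows", "payload": {
  "targets": [
    {"x": 0, "y": 0, "z": 0.35, "wx": 0, "wy": 0, "wz": 0, "gripper": -1},
    {"x": 0, "y": -0.3, "z": 0.35, "wx": 0, "wy": 0, "wz": 0, "gripper": 0},
    {"x": 0.2, "y": -0.63, "z": 0.35, "wx": 0, "wy": 0, "wz": -0.07, "gripper": 1},
    {"x": 0.4, "y": -0.95, "z": 0.35, "wx": 0, "wy": 0, "wz": -0.14, "gripper": 1},
    {"x": 0.55, "y": -0.95, "z": 0.35, "wx": 0, "wy": 0, "wz": -0.21, "gripper": 1}
  ],
  "squeeze": 10
}}

```text
clock: 3.1
tcp_pos: [359.6, 441.5, 473.0]
ee_rot: [[-0.0, -0.631, 0.776], [-0.002, 0.776, 0.631], [-1.0, -0.001, -0.001]]
force: [1.5, 1.3, -0.1]
opening: 0.696
```

Emit:
{"api": "send_rows", "payload": {
  "targets": [
    {"x": 0.55, "y": -0.95, "z": -0.2, "wx": 0, "wy": 0, "wz": -0.22, "gripper": 1},
    {"x": 0.55, "y": -0.95, "z": -0.2, "wx": 0, "wy": 0, "wz": -0.22, "gripper": 1},
    {"x": 0.55, "y": -0.95, "z": -0.2, "wx": 0, "wy": 0, "wz": -0.22, "gripper": 1},
    {"x": 0.55, "y": -0.95, "z": -0.2, "wx": 0, "wy": 0, "wz": -0.22, "gripper": 1}
  ]
}}

```text
clock: 3.5
tcp_pos: [443.4, 298.2, 441.9]
ee_rot: [[0.001, -0.219, 0.976], [-0.003, 0.976, 0.219], [-1.0, -0.003, 0.0]]
force: [0.3, -1.0, 1.0]
opening: 0.356
```

Emit:
{"api": "send_rows", "payload": {
  "targets": [
    {"x": 0.56, "y": -0.93, "z": -0.25, "wx": 0, "wy": 0, "wz": -0.22, "gripper": 1},
    {"x": 0.56, "y": -0.93, "z": -0.25, "wx": 0, "wy": 0, "wz": -0.22, "gripper": 1},
    {"x": 0.56, "y": -0.93, "z": -0.25, "wx": 0, "wy": 0, "wz": -0.22, "gripper": 1},
    {"x": 0.56, "y": -0.93, "z": -0.25, "wx": 0, "wy": 0, "wz": -0.22, "gripper": 1},
    {"x": 0.56, "y": -0.93, "z": -0.25, "wx": 0, "wy": 0, "wz": -0.22, "gripper": 1}
  ]
}}

```text
clock: 4.0
tcp_pos: [526.2, 161.3, 404.3]
ee_rot: [[0.0, 0.232, 0.973], [-0.002, 0.973, -0.232], [-1.0, -0.002, 0.0]]
force: [0.5, 0.8, 0.8]
opening: 0.003
```

```bash
python3 - <<'E'
from h import *
s=st();print(np.round(s['ee_rot'],3),np.round(s['joints'],2))
p=snap('wrist','w2'); print(p['eye'])
for l in ['stand','peg_top','instrument','bolt_handle','catch_plate']:
        for r in env.spot_point(p,l)[:2]: print(l,np.round(r['location'],1),round(r['conf'],2))
E
```

```text
t 4.0 tcp [526.2 161.3 404.3] F [0.5 0.8 0.8] op 0.0033886165638308714
[[ 0.     0.232  0.973]
 [-0.002  0.973 -0.232]
 [-1.    -0.002  0.   ]] [-0.63  0.52  0.43  1.81 -0.27  0.88 -0.32]
[544.20194561 242.06065215 384.44429094]
stand [561.6  61.2   2.2] 0.79
peg_top [514.6 136.1  84.8] 0.97
peg_top [564.1  63.4  39.6] 0.41
instrument [517.  136.2  80.6] 0.7
instrument [565.1  61.6  41.4] 0.61
catch_plate [ 628.1 -218.    -1.5] 0.47
```

View pics/w2.png

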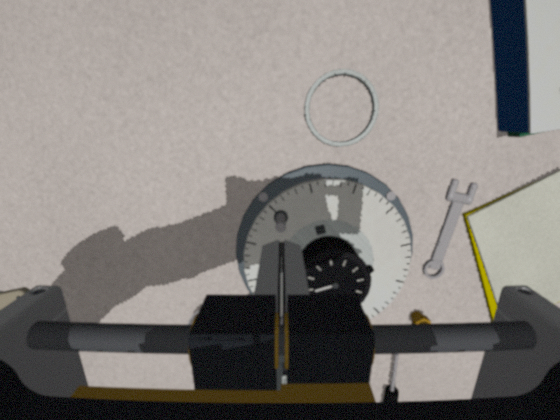

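Emit:
{"api": "send_rows", "payload": {
  "targets": [
    {"x": 0, "y": 0, "z": -0.33, "wx": 0, "wy": 0, "wz": 0, "gripper": 1},
    {"x": 0, "y": 0, "z": -0.6, "wx": 0, "wy": 0, "wz": 0, "gripper": 1},
    {"x": 0, "y": 0, "z": -0.85, "wx": 0, "wy": 0, "wz": 0, "gripper": 1},
    {"x": 0, "y": 0, "z": -0.99, "wx": 0, "wy": 0, "wz": 0, "gripper": 1},
    {"x": 0, "y": 0, "z": -0.99, "wx": 0, "wy": 0, "wz": 0, "gripper": 1}
  ]
}}

```text
clock: 4.8
tcp_pos: [523.6, 164.9, 253.7]
ee_rot: [[-0.005, 0.225, 0.974], [-0.001, 0.974, -0.225], [-1.0, -0.002, -0.005]]
force: [-0.7, -1.3, -0.4]
opening: 0.002
```

Emit:
{"api": "send_rows", "payload": {
  "targets": [
    {"x": -0.02, "y": -0.04, "z": 0, "wx": 0, "wy": 0, "wz": 0, "gripper": 1},
    {"x": -0.038, "y": -0.08, "z": 0, "wx": 0, "wy": 0, "wz": 0, "gripper": 1},
    {"x": -0.065, "y": -0.1, "z": 0, "wx": 0, "wy": 0, "wz": 0, "gripper": 1},
    {"x": -0.095, "y": -0.125, "z": 0, "wx": 0, "wy": 0, "wz": 0, "gripper": 1},
    {"x": -0.125, "y": -0.15, "z": 0, "wx": 0, "wy": 0, "wz": 0, "gripper": 1},
    {"x": -0.146, "y": -0.171, "z": 0, "wx": 0, "wy": 0, "wz": 0, "gripper": 1},
    {"x": -0.166, "y": -0.192, "z": 0, "wx": 0, "wy": 0, "wz": 0, "gripper": 1},
    {"x": -0.185, "y": -0.215, "z": 0, "wx": 0, "wy": 0, "wz": 0, "gripper": 1},
    {"x": -0.203, "y": -0.238, "z": 0, "wx": 0, "wy": 0, "wz": 0, "gripper": 1}
  ]
}}

```text
clock: 5.7
tcp_pos: [494.0, 128.2, 256.0]
ee_rot: [[-0.001, 0.227, 0.974], [0.0, 0.974, -0.227], [-1.0, -0.0, -0.001]]
force: [-1.3, 3.7, 1.3]
opening: 0.001
```

```bash
python3 - <<'E'
from h import *
s=st()
p=snap('top','t2'); print(p['eye'])
for l in ['peg_top','instrument','bolt_handle','catch_plate']:
        for r in env.spot_point(p,l)[:2]: print(l,np.round(r['location'],1),round(r['conf'],2))
E
```

```text
t 5.7 tcp [494.  128.2 256. ] F [-1.3  3.7  1.3] op 0.0012160144189108971
[483.97907716  93.26611588 834.44768857]
instrument [566.4  64.2  42.2] 0.96
instrument [740.9  47.    4.1] 0.32
bolt_handle [ 511.2 -156.2   66.1] 0.78
catch_plate [ 465.8 -147.9   49.6] 0.74
```

View pics/t2.png

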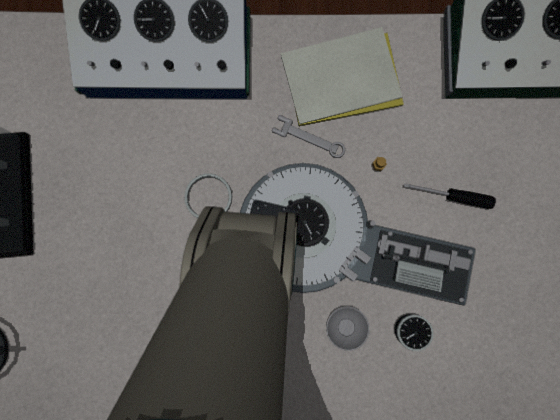

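Emit:
{"api": "send_rows", "payload": {
  "targets": [
    {"x": -0.013, "y": -0.033, "z": 0, "wx": 0, "wy": 0, "wz": 0, "gripper": 1},
    {"x": -0.026, "y": -0.066, "z": 0, "wx": 0, "wy": 0, "wz": 0, "gripper": 1},
    {"x": -0.04, "y": -0.092, "z": 0, "wx": 0, "wy": 0, "wz": 0, "gripper": 1},
    {"x": -0.053, "y": -0.118, "z": 0, "wx": 0, "wy": 0, "wz": 0, "gripper": 1},
    {"x": -0.064, "y": -0.145, "z": 0, "wx": 0, "wy": 0, "wz": 0, "gripper": 1},
    {"x": -0.075, "y": -0.172, "z": 0, "wx": 0, "wy": 0, "wz": 0, "gripper": 1},
    {"x": -0.082, "y": -0.19, "z": 0, "wx": 0, "wy": 0, "wz": 0, "gripper": 1}
  ]
}}

```text
clock: 6.65
tcp_pos: [482.3, 99.0, 256.2]
ee_rot: [[0.0, 0.228, 0.974], [-0.0, 0.974, -0.228], [-1.0, -0.0, 0.0]]
force: [-0.1, 2.4, -0.8]
opening: 0.004
```

Emit:
{"api": "send_rows", "payload": {
  "targets": [
    {"x": -0.003, "y": -0.013, "z": 0, "wx": 0, "wy": 0, "wz": 0, "gripper": 1},
    {"x": -0.003, "y": -0.013, "z": 0, "wx": 0, "wy": 0, "wz": 0, "gripper": 1}
  ]
}}

```text
clock: 6.85
tcp_pos: [482.1, 97.1, 256.3]
ee_rot: [[0.001, 0.228, 0.974], [-0.001, 0.974, -0.228], [-1.0, -0.0, 0.001]]
force: [0.6, 0.1, -0.8]
opening: 0.006
```

Emit:
{"api": "send_rows", "payload": {
  "targets": [
    {"x": -0.003, "y": -0.013, "z": 0, "wx": 0, "wy": 0, "wz": 0, "gripper": 1},
    {"x": -0.003, "y": -0.013, "z": 0, "wx": 0, "wy": 0, "wz": 0, "gripper": 1}
  ]
}}

```text
clock: 7.05
tcp_pos: [481.7, 95.6, 256.3]
ee_rot: [[0.001, 0.228, 0.974], [-0.0, 0.974, -0.228], [-1.0, -0.0, 0.001]]
force: [1.0, -0.3, -0.6]
opening: 0.008
```

Emit:
{"api": "send_rows", "payload": {
  "targets": [
    {"x": -0.003, "y": -0.013, "z": 0, "wx": 0, "wy": 0, "wz": 0, "gripper": 1},
    {"x": -0.003, "y": -0.013, "z": 0, "wx": 0, "wy": 0, "wz": 0, "gripper": 1}
  ]
}}

```text
clock: 7.25
tcp_pos: [481.2, 94.0, 256.3]
ee_rot: [[0.001, 0.227, 0.974], [0.0, 0.974, -0.227], [-1.0, 0.001, 0.001]]
force: [0.4, 2.1, 0.6]
opening: 0.001
```

Emit:
{"api": "send_rows", "payload": {
  "targets": [
    {"x": -0.003, "y": -0.013, "z": 0, "wx": 0, "wy": 0, "wz": 0, "gripper": 1},
    {"x": -0.003, "y": -0.013, "z": 0, "wx": 0, "wy": 0, "wz": 0, "gripper": 1}
  ]
}}

```text
clock: 7.45
tcp_pos: [481.1, 93.5, 256.3]
ee_rot: [[0.001, 0.226, 0.974], [0.002, 0.974, -0.226], [-1.0, 0.002, 0.001]]
force: [1.9, 5.6, -1.3]
opening: 0.005
```

Emit:
{"api": "send_rows", "payload": {
  "targets": [
    {"x": -0.003, "y": -0.013, "z": 0, "wx": 0, "wy": 0, "wz": 0, "gripper": 1},
    {"x": -0.003, "y": -0.013, "z": 0, "wx": 0, "wy": 0, "wz": 0, "gripper": 1}
  ]
}}

```text
clock: 7.65
tcp_pos: [480.9, 93.0, 256.3]
ee_rot: [[0.002, 0.225, 0.974], [0.004, 0.974, -0.225], [-1.0, 0.005, 0.001]]
force: [1.9, 9.6, -1.3]
opening: 0.006
```

```bash
python3 - <<'E'
from h import *
s=st()
p=snap('wrist','w3')
p=snap('top','t3')
cv2.imwrite('pics/t3c.png',cv2.resize(p['image'][200:320,230:490,::-1],None,fx=3,fy=3,interpolation=cv2.INTER_CUBIC))
E
```

```text
t 7.65 tcp [480.9  93.  256.3] F [ 1.9  9.6 -1.3] op 0.005522428237947567
```

View pics/t3c.png

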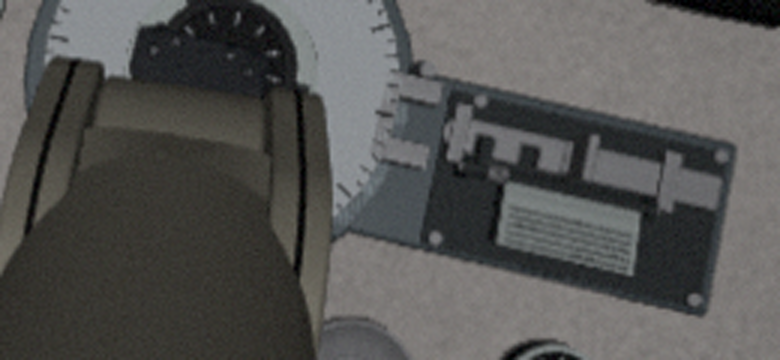

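View pics/w3.png

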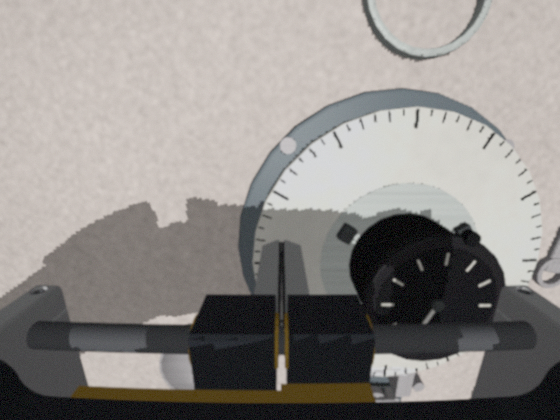

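Emit:
{"api": "send_rows", "payload": {
  "targets": [
    {"x": 0.023, "y": 0.1, "z": 0, "wx": 0, "wy": 0, "wz": 0, "gripper": 1},
    {"x": 0.023, "y": 0.1, "z": 0, "wx": 0, "wy": 0, "wz": 0, "gripper": 1},
    {"x": 0.023, "y": 0.1, "z": 0.33, "wx": 0, "wy": 0, "wz": 0, "gripper": 1},
    {"x": 0.023, "y": 0.1, "z": 0.66, "wx": 0, "wy": 0, "wz": 0, "gripper": 1},
    {"x": 0.023, "y": -0.1, "z": 0.7, "wx": 0, "wy": 0, "wz": 0, "gripper": 1},
    {"x": 0.023, "y": -0.4, "z": 0.7, "wx": 0, "wy": 0, "wz": 0, "gripper": 1},
    {"x": 0.04, "y": -0.7, "z": 0.7, "wx": 0, "wy": 0, "wz": 0, "gripper": 0.117},
    {"x": 0.04, "y": -1, "z": 0.7, "wx": 0, "wy": 0, "wz": 0, "gripper": 0.117}
  ]
}}

```text
clock: 8.55
tcp_pos: [485.5, -62.5, 361.4]
ee_rot: [[0.0, 0.227, 0.974], [-0.001, 0.974, -0.227], [-1.0, -0.001, 0.0]]
force: [1.5, 0.3, -0.2]
opening: 0.142
```

Emit:
{"api": "send_rows", "payload": {
  "targets": [
    {"x": 0, "y": -0.3, "z": 0, "wx": 0, "wy": 0, "wz": 0, "gripper": 0.117},
    {"x": 0, "y": -0.6, "z": 0, "wx": 0, "wy": 0, "wz": 0, "gripper": 0.117},
    {"x": 0, "y": -0.73, "z": 0, "wx": 0, "wy": 0, "wz": 0, "gripper": 0.117},
    {"x": 0, "y": -0.73, "z": 0, "wx": 0, "wy": 0, "wz": 0, "gripper": 0.117}
  ]
}}

```text
clock: 8.95
tcp_pos: [484.6, -174.0, 361.2]
ee_rot: [[-0.0, 0.235, 0.972], [-0.003, 0.972, -0.235], [-1.0, -0.003, 0.0]]
force: [0.1, -0.5, 0.2]
opening: 0.438
```

```bash
python3 - <<'E'
from h import *
s=st();print(np.round(s['ee_rot'],3),np.round(s['joints'],2))
p=snap('wrist','w4'); print(p['eye'])
q=snap('top','t4')
for P in (p,q):
  for l in ['stand','peg_top','instrument','bolt_handle','catch_plate']:
        for r in env.spot_point(P,l)[:1]: print(l,np.round(r['location'],1),round(r['conf'],2))
cv2.imwrite('pics/t4c.png',cv2.resize(q['image'][150:320,230:490,::-1],None,fx=3,fy=3,interpolation=cv2.INTER_CUBIC))
E
```

```text
t 8.95 tcp [ 484.6 -174.   361.2] F [ 0.1 -0.5  0.2] op 0.43794308655253306
[[-0.     0.235  0.972]
 [-0.003  0.972 -0.235]
 [-1.    -0.003  0.   ]] [ 0.03  0.52  0.38  1.95 -0.28  0.72  0.34]
[502.86984087 -93.31876328 341.30180833]
instrument [ 6.854e+02 -8.130e+01 -2.000e-01] 0.2
bolt_handle [ 513.3 -157.5   67.6] 0.95
catch_plate [375.2 -22.7   0.4] 0.59
peg_top [476.4  79.3  81.7] 0.58
instrument [566.   63.5  39.9] 0.63
bolt_handle [ 514.5 -159.1   64.9] 0.91
catch_plate [ 466.2 -146.5   45.6] 0.96
```

View pics/w4.png

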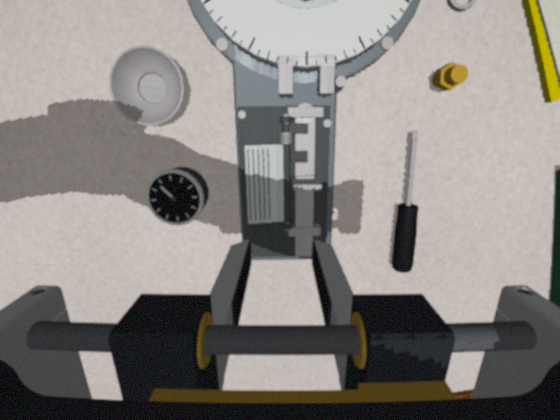

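View pics/t4c.png

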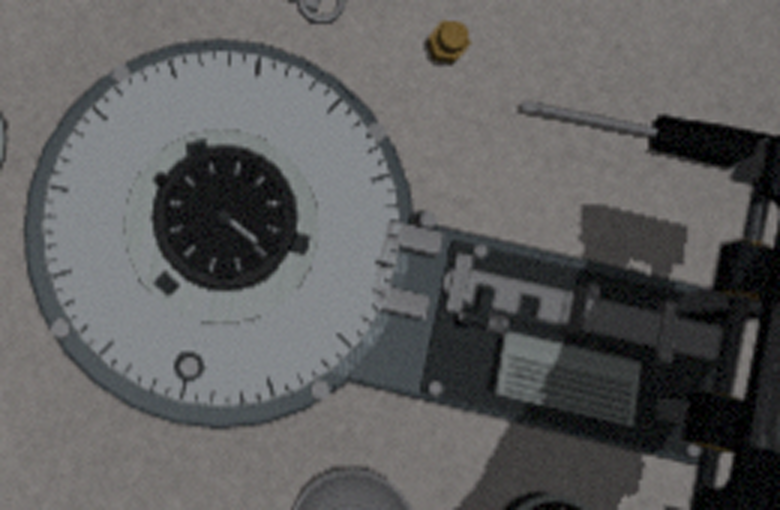

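Emit:
{"api": "send_rows", "payload": {
  "targets": [
    {"x": 0, "y": 0, "z": -0.3, "wx": 0, "wy": 0, "wz": 0, "gripper": 0.117},
    {"x": 0, "y": 0, "z": -0.55, "wx": 0, "wy": 0, "wz": 0, "gripper": 0.117},
    {"x": 0, "y": 0, "z": -0.69, "wx": 0, "wy": 0, "wz": 0, "gripper": 0.117},
    {"x": 0, "y": 0, "z": -0.69, "wx": 0, "wy": 0, "wz": 0, "gripper": 0.117},
    {"x": 0, "y": 0, "z": -0.69, "wx": 0, "wy": 0, "wz": 0, "gripper": 0.117}
  ]
}}

```text
clock: 10.05
tcp_pos: [486.3, -169.7, 257.9]
ee_rot: [[-0.0, 0.228, 0.974], [-0.0, 0.974, -0.228], [-1.0, -0.0, -0.0]]
force: [-0.4, 0.2, 0.3]
opening: 0.441
```

```bash
python3 - <<'E'
from h import *
s=st();print(np.round(s['ee_rot'],3))
p=snap('wrist','w5')
q=snap('scene','s5')
cv2.imwrite('pics/s5c.png',cv2.resize(q['image'][150:280,80:280,::-1],None,fx=4,fy=4,interpolation=cv2.INTER_CUBIC))
E
```

```text
t 10.05 tcp [ 486.3 -169.7  257.9] F [-0.4  0.2  0.3] op 0.44147799253032566
[[-0.     0.228  0.974]
 [-0.     0.974 -0.228]
 [-1.    -0.    -0.   ]]
```

View pics/w5.png

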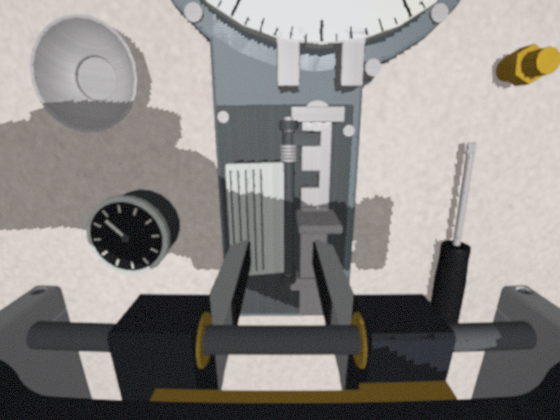

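View pics/s5c.png

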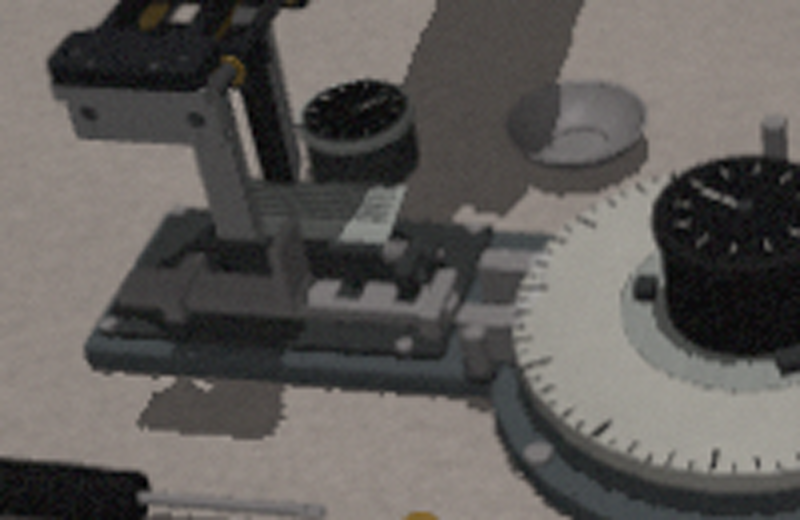

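Emit:
{"api": "send_rows", "payload": {
  "targets": [
    {"x": 0, "y": 0, "z": -0.04, "wx": 0, "wy": 0, "wz": 0, "gripper": 0.117},
    {"x": 0, "y": 0, "z": -0.07, "wx": 0, "wy": 0, "wz": 0, "gripper": 0.117},
    {"x": 0, "y": 0, "z": -0.07, "wx": 0, "wy": 0, "wz": 0, "gripper": 0.117}
  ]
}}

```text
clock: 10.45
tcp_pos: [486.5, -169.6, 247.4]
ee_rot: [[0.001, 0.227, 0.974], [-0.0, 0.974, -0.227], [-1.0, 0.0, 0.001]]
force: [0.3, 1.3, 4.4]
opening: 0.443
```

Emit:
{"api": "send_rows", "payload": {
  "targets": [
    {"x": 0, "y": 0, "z": -0.015, "wx": 0, "wy": 0, "wz": 0, "gripper": 0.117},
    {"x": 0, "y": 0, "z": -0.03, "wx": 0, "wy": 0, "wz": 0, "gripper": 0.117},
    {"x": 0, "y": 0, "z": -0.03, "wx": 0, "wy": 0, "wz": 0, "gripper": 0.117}
  ]
}}

```text
clock: 10.75
tcp_pos: [486.2, -169.5, 242.9]
ee_rot: [[0.0, 0.227, 0.974], [0.0, 0.974, -0.227], [-1.0, 0.0, 0.0]]
force: [-0.2, 0.2, 6.5]
opening: 0.441
```

Emit:
{"api": "send_rows", "payload": {
  "targets": [
    {"x": 0, "y": 0, "z": -0.01, "wx": 0, "wy": 0, "wz": 0, "gripper": 0.117},
    {"x": 0, "y": 0, "z": -0.02, "wx": 0, "wy": 0, "wz": 0, "gripper": 0.117},
    {"x": 0, "y": 0, "z": -0.02, "wx": 0, "wy": 0, "wz": 0, "gripper": 0.117}
  ]
}}

```text
clock: 11.05
tcp_pos: [486.1, -169.5, 240.1]
ee_rot: [[0.0, 0.228, 0.974], [0.0, 0.974, -0.228], [-1.0, 0.0, 0.0]]
force: [-0.4, 1.1, 6.4]
opening: 0.44
```

Emit:
{"api": "send_rows", "payload": {
  "targets": [
    {"x": 0, "y": 0, "z": -0.012, "wx": 0, "wy": 0, "wz": 0, "gripper": 0.117},
    {"x": 0, "y": 0, "z": -0.012, "wx": 0, "wy": 0, "wz": 0, "gripper": 0.117}
  ]
}}

```text
clock: 11.25
tcp_pos: [486.2, -169.5, 238.4]
ee_rot: [[0.001, 0.227, 0.974], [0.0, 0.974, -0.227], [-1.0, 0.0, 0.0]]
force: [-0.8, 0.6, 8.8]
opening: 0.44
```

Emit:
{"api": "send_rows", "payload": {
  "targets": [
    {"x": 0.005, "y": 0.02, "z": 0, "wx": 0, "wy": 0, "wz": 0, "gripper": 0.117},
    {"x": 0.01, "y": 0.04, "z": 0, "wx": 0, "wy": 0, "wz": 0, "gripper": 0.117},
    {"x": 0.014, "y": 0.06, "z": 0, "wx": 0, "wy": 0, "wz": 0, "gripper": 0.117},
    {"x": 0.019, "y": 0.08, "z": 0, "wx": 0, "wy": 0, "wz": 0, "gripper": 0.117}
  ]
}}

```text
clock: 11.65
tcp_pos: [488.2, -160.6, 238.7]
ee_rot: [[0.001, 0.23, 0.973], [-0.005, 0.973, -0.23], [-1.0, -0.005, 0.002]]
force: [-3.0, -7.5, 7.7]
opening: 0.442
```

Emit:
{"api": "send_rows", "payload": {
  "targets": [
    {"x": 0.005, "y": 0.02, "z": 0, "wx": 0, "wy": 0, "wz": 0, "gripper": 0.117},
    {"x": 0.01, "y": 0.04, "z": 0, "wx": 0, "wy": 0, "wz": 0, "gripper": 0.117}
  ]
}}

```text
clock: 11.85
tcp_pos: [489.6, -154.9, 238.7]
ee_rot: [[0.001, 0.23, 0.973], [-0.005, 0.973, -0.23], [-1.0, -0.005, 0.002]]
force: [-3.6, -8.0, 8.3]
opening: 0.442
```

```bash
python3 - <<'E'
from h import *
s=st()
q=snap('wrist','w6')
E
```

```text
t 11.85 tcp [ 489.6 -154.9  238.7] F [-3.6 -8.   8.3] op 0.4422895458177915
```

View pics/w6.png

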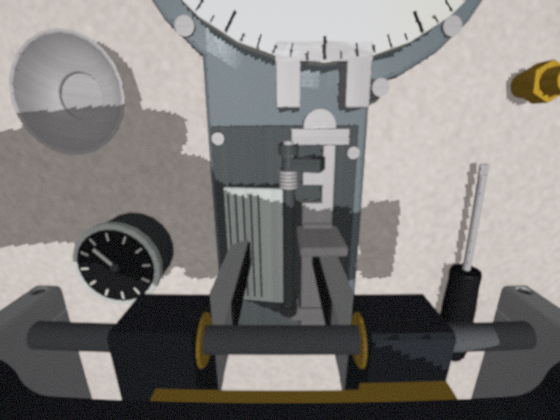

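Emit:
{"api": "send_rows", "payload": {
  "targets": [
    {"x": 0.005, "y": 0.02, "z": 0, "wx": 0, "wy": 0, "wz": 0, "gripper": 0.117},
    {"x": 0.01, "y": 0.04, "z": 0, "wx": 0, "wy": 0, "wz": 0, "gripper": 0.117},
    {"x": 0.014, "y": 0.06, "z": 0, "wx": 0, "wy": 0, "wz": 0, "gripper": 0.117},
    {"x": 0.019, "y": 0.08, "z": 0, "wx": 0, "wy": 0, "wz": 0, "gripper": 0.117}
  ]
}}

```text
clock: 12.3
tcp_pos: [492.4, -142.9, 238.6]
ee_rot: [[0.0, 0.23, 0.973], [-0.005, 0.973, -0.23], [-1.0, -0.005, 0.001]]
force: [-4.1, -7.3, 8.9]
opening: 0.443
```

Emit:
{"api": "send_rows", "payload": {
  "targets": [
    {"x": 0.005, "y": 0.02, "z": 0, "wx": 0, "wy": 0, "wz": 0, "gripper": 0.117},
    {"x": 0.007, "y": 0.03, "z": 0, "wx": 0, "wy": 0, "wz": 0, "gripper": 0.117}
  ]
}}

```text
clock: 12.5
tcp_pos: [493.5, -138.1, 238.7]
ee_rot: [[0.0, 0.23, 0.973], [-0.005, 0.973, -0.23], [-1.0, -0.005, 0.001]]
force: [-3.1, -7.5, 8.6]
opening: 0.443
```

```bash
python3 - <<'E'
from h import *
s=st()
q=snap('wrist','w7')
for r in env.spot_point(q,'bolt_handle')[:1]: print(np.round(r['location'],1),round(r['conf'],2))
E
```

```text
t 12.5 tcp [ 493.5 -138.1  238.7] F [-3.1 -7.5  8.6] op 0.443166890092632
[ 521.9 -134.4   68.4] 0.91
```

View pics/w7.png

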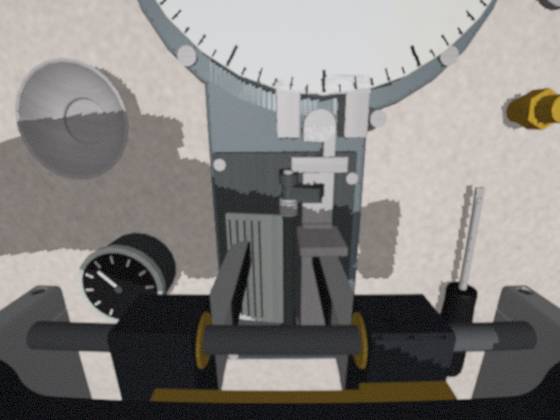

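Emit:
{"api": "send_rows", "payload": {
  "targets": [
    {"x": 0.005, "y": 0.02, "z": 0, "wx": 0, "wy": 0, "wz": 0, "gripper": 0.117},
    {"x": 0.007, "y": 0.03, "z": 0, "wx": 0, "wy": 0, "wz": 0, "gripper": 0.117}
  ]
}}

```text
clock: 12.8
tcp_pos: [494.6, -133.7, 238.7]
ee_rot: [[0.0, 0.23, 0.973], [-0.005, 0.973, -0.23], [-1.0, -0.005, 0.001]]
force: [-3.2, -7.9, 9.1]
opening: 0.441
```

Emit:
{"api": "send_rows", "payload": {
  "targets": [
    {"x": 0.002, "y": 0.01, "z": 0, "wx": 0, "wy": 0, "wz": 0, "gripper": 0.117},
    {"x": 0.002, "y": 0.01, "z": 0, "wx": 0, "wy": 0, "wz": 0, "gripper": 0.117}
  ]
}}

```text
clock: 13.0
tcp_pos: [494.7, -132.9, 238.7]
ee_rot: [[0.0, 0.231, 0.973], [-0.006, 0.973, -0.231], [-1.0, -0.006, 0.002]]
force: [-3.9, -8.7, 8.3]
opening: 0.441
```

Emit:
{"api": "send_rows", "payload": {
  "targets": [
    {"x": 0.002, "y": 0.01, "z": 0, "wx": 0, "wy": 0, "wz": 0, "gripper": 0.117},
    {"x": 0.002, "y": 0.01, "z": 0, "wx": 0, "wy": 0, "wz": 0, "gripper": 0.117}
  ]
}}

```text
clock: 13.2
tcp_pos: [494.7, -132.5, 238.7]
ee_rot: [[0.0, 0.232, 0.973], [-0.007, 0.973, -0.232], [-1.0, -0.007, 0.002]]
force: [-4.2, -11.2, 7.1]
opening: 0.443
```

Emit:
{"api": "send_rows", "payload": {
  "targets": [
    {"x": 0.002, "y": 0.01, "z": 0, "wx": 0, "wy": 0, "wz": 0, "gripper": 0.117},
    {"x": 0.002, "y": 0.01, "z": 0, "wx": 0, "wy": 0, "wz": 0, "gripper": 0.117}
  ]
}}

```text
clock: 13.4
tcp_pos: [494.7, -132.1, 238.7]
ee_rot: [[0.0, 0.234, 0.972], [-0.009, 0.972, -0.234], [-1.0, -0.009, 0.002]]
force: [-5.9, -14.1, 8.1]
opening: 0.441
```

Emit:
{"api": "send_rows", "payload": {
  "targets": [
    {"x": 0.002, "y": 0.01, "z": 0, "wx": 0, "wy": 0, "wz": 0, "gripper": 0.117},
    {"x": 0.002, "y": 0.01, "z": 0, "wx": 0, "wy": 0, "wz": 0, "gripper": 0.117}
  ]
}}

```text
clock: 13.6
tcp_pos: [494.7, -131.7, 238.7]
ee_rot: [[0.0, 0.235, 0.972], [-0.01, 0.972, -0.235], [-1.0, -0.01, 0.003]]
force: [-6.0, -17.0, 7.9]
opening: 0.445
```

```bash
python3 - <<'E'
from h import *
s=st()
q=snap('wrist','w8')
for r in env.spot_point(q,'bolt_handle')[:1]: print(np.round(r['location'],1),round(r['conf'],2))
E
```

```text
t 13.6 tcp [ 494.7 -131.7  238.7] F [ -6.  -17.    7.9] op 0.4445017737958143
[ 521.6 -127.6   68.3] 0.78
```

View pics/w8.png

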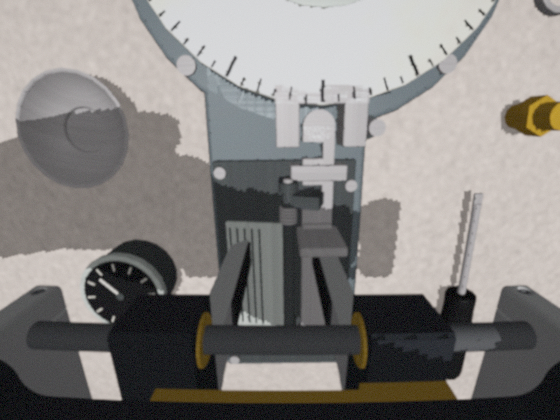

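Emit:
{"api": "send_rows", "payload": {
  "targets": [
    {"x": -0.01, "y": -0.04, "z": 0, "wx": 0, "wy": 0, "wz": 0, "gripper": 0.117},
    {"x": -0.016, "y": -0.07, "z": 0, "wx": 0, "wy": 0, "wz": 0, "gripper": 0.117},
    {"x": -0.016, "y": -0.07, "z": 0, "wx": 0, "wy": 0, "wz": 0, "gripper": 0.117},
    {"x": -0.016, "y": -0.07, "z": 0.05, "wx": 0, "wy": 0, "wz": 0, "gripper": 0.117},
    {"x": -0.016, "y": -0.07, "z": 0.1, "wx": 0, "wy": 0, "wz": 0, "gripper": 0.117},
    {"x": -0.016, "y": -0.07, "z": 0.3, "wx": 0, "wy": 0, "wz": 0, "gripper": 0.117},
    {"x": -0.016, "y": -0.07, "z": 0.6, "wx": 0, "wy": 0, "wz": 0, "gripper": 0.117},
    {"x": -0.016, "y": -0.3, "z": 0.8, "wx": 0, "wy": 0, "wz": 0, "gripper": 0.117},
    {"x": -0.016, "y": -0.6, "z": 0.9, "wx": 0, "wy": 0, "wz": 0, "gripper": 0.117},
    {"x": -0.016, "y": -0.9, "z": 0.9, "wx": 0, "wy": 0, "wz": 0, "gripper": 0.117},
    {"x": -0.016, "y": -0.9, "z": 0.9, "wx": 0, "wy": 0, "wz": 0, "gripper": 0.117}
  ]
}}

```text
clock: 14.8
tcp_pos: [492.4, -266.4, 374.2]
ee_rot: [[0.002, 0.236, 0.972], [-0.006, 0.972, -0.236], [-1.0, -0.006, 0.003]]
force: [-1.4, 0.6, 0.2]
opening: 0.439
```

```bash
python3 - <<'E'
from h import *
s=st()
p=snap('wrist','w9');q=snap('top','t9');r_=snap('scene','s9')
for P in (p,q,r_):
  for l in ['peg_top','instrument','bolt_handle','catch_plate']:
        for r in env.spot_point(P,l)[:1]: print(l,np.round(r['location'],1),round(r['conf'],2))
a=cv2.resize(q['image'][190:310,330:490,::-1],None,fx=4,fy=4,interpolation=cv2.INTER_CUBIC)
cv2.imwrite('pics/t9c.png',a)
cv2.imwrite('pics/s9c.png',cv2.resize(r_['image'][150:280,80:280,::-1],None,fx=4,fy=4,interpolation=cv2.INTER_CUBIC))
E
```

```text
t 14.8 tcp [ 492.4 -266.4  374.2] F [-1.4  0.6  0.2] op 0.4392766629924624
instrument [ 470.2 -148.1   52.4] 0.71
bolt_handle [ 520.8 -128.4   68.7] 0.91
catch_plate [ 468.5 -146.6   54.8] 0.79
peg_top [477.6  83.   83. ] 0.89
instrument [566.9  63.6  34.5] 0.65
bolt_handle [ 520.5 -128.    64.4] 0.97
catch_plate [ 468.8 -147.5   48.6] 0.84
peg_top [477.   77.5  82.4] 0.87
instrument [566.7  57.7  42.8] 0.92
bolt_handle [ 525.1 -126.9   65.6] 0.62
catch_plate [ 469.5 -144.8   47.8] 0.82
```

View pics/w9.png

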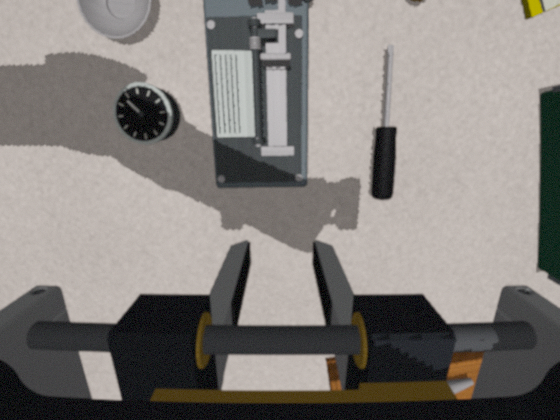

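View pics/t9c.png

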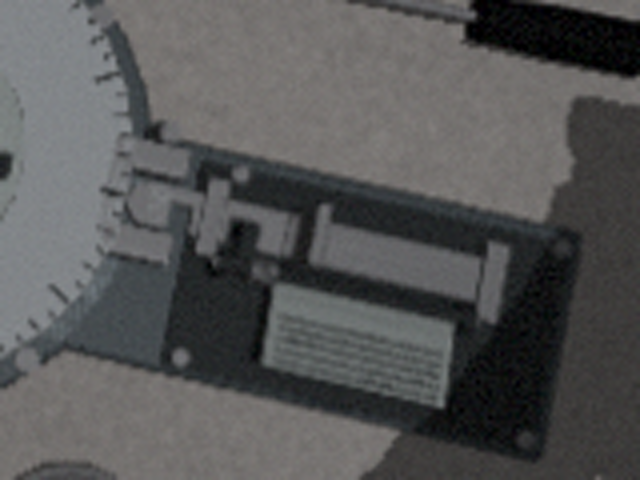

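View pics/s9c.png

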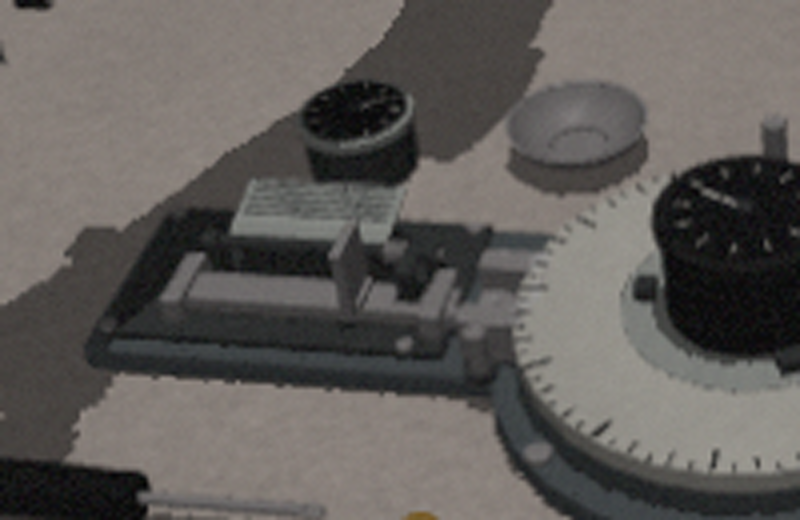

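```bash
python3 - <<'E'
from h import *
p=env.get_image('wrist')
P=np.array([pix2w(p,u,v) for u in range(218,250,3) for v in range(58,130,6)])
d=P-np.array([563.5,60.3,0]); bx=.974*d[:,0]-.2275*d[:,1]
k=np.abs(P[:,2]-48)<12
c=np.polyfit(bx[k],P[k,2],1);print(k.sum(),c,np.polyval(c,-48),bx.min(),bx.max())
st()
E
```

```text
121 [-0.16821294 40.70971223] 48.783933185913035 -62.02917656695835 -28.136764650360334
t 15.6 tcp [ 494.2 -259.5  372.9] F [-0.9  0.2  0.6] op 0.44110803047715197
```

The plate is tilted 9.6° outer edge up and stands 48.8 mm high at its middle, so the catch is fully up and locked.

```bash
python3 -c "
from h import *
print(env.hand_in()); st()"
```

```text
the job is handed in; nothing more can be done
None
the job is handed in; nothing more can be done
```

The table is against its stop, the bolt is home and locked by the catch, and the job was handed in at about 15.6 s of the 48 s allowed.

- **Turntable:** I pushed the peg round with the closed fingertips until the force rose to about 10 N against the stop pin. The last looks put the peg at about (477, 80) mm, within about 3 mm of its place at joint value 0. The keeper slot was in line with the bolt.
- **Bolt:** I held the catch plate down with one fingertip at about 8 N while the other pushed the handle home. The push force rose to 17 N at the end of the travel. The handle moved about 30 mm, and the pictures show the bolt in the keeper slot.
- **Release:** I backed off the handle with the catch still held, then lifted. A plane fitted to the depth picture showed the plate tilted 9.6° up and 48.8 mm high, which is the catch fully up.
- **Surroundings:** The instrument was still standing in the middle of the table. The gauge, dish and screwdriver looked undisturbed in the last pictures. The spanner, ring and fitting were not looked at again after the hand moved off. The hand was clear, with no contact force.

**Disagreements:**
- The first three move calls were refused by validation; no motion or time came of it.
- The networks gave a few false finds, such as an "instrument" on the catch plate, which I ignored.
- Camera positions differed by up to about 6 mm between views.

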